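Take a glue-up out of its press weights

TASK

The glue under the whale on this plaque has set, so take the stack apart from the top down: the brass weight goes back in the small wooden dish, then the blue weight in the large black dish, then the wooden pressing block in the metal tray, and last the plaque goes whale side up, centred and lengthwise, on the wire drying rack. Set each thing down flat in its place without dropping it, before you take the next. Leave the glue bottle and the pencil cup where they stand.

Things in the scene. Friction and masses are not known exactly. Their poses are not given: they have to be found in the camera images.
- brass_weight: top of the stack: plain brass disc weight, upright cylinder 42 mm in diameter and 28 mm high, 0.25 to 0.4 kg, with two thin dark grooves round it. Origin at the centre of its underside, z up. Stands on the blue weight.
- blue_weight: second in the stack: steel disc weight painted blue with a bare steel band round its waist, upright cylinder 56 mm in diameter and 34 mm high, 0.55 to 0.9 kg. Origin at the centre of its underside, z up. Stands on the pressing block.
- press_block: third in the stack: dark brown plywood pressing block, 60 mm (its x) by 110 mm (its y) by 24 mm high, about 0.13 kg. Origin at the centre of its underside, z up. Lies lengthwise along the plaque, on the whale.
- plaque: bottom of the stack, only its ends showing: pale wooden plaque 66 mm (its x) by 190 mm (its y), 16 mm thick, about 0.16 kg, with a dark whale 4 mm thick, about 55 by 105 mm, glued mid-top; the block lies on the whale. Origin at the centre of its underside, z up. Lies lengthwise on a fixed white glue board 105 by 220 mm, 12 mm high, flat on the bench; the whole stack is 118 mm high from the bench.
- small_dish: fixed round dish of pale wood with a cork floor, for the brass weight: 76 mm in outer diameter, 10 mm high, floor 5 mm above the bench, rim 5 mm above that floor, clear floor 64 mm in diameter. Origin at the centre of its underside, on the bench.
- large_dish: fixed round black dish with a rubber floor, for the blue weight: 90 mm in outer diameter, 10 mm high, floor 5 mm above the bench, rim 5 mm above that floor, clear floor 78 mm in diameter. Origin at the centre of its underside, on the bench.
- block_tray: fixed shallow aluminium tray with a blue cloth floor, for the pressing block: outside 94 mm (its x) by 144 mm (its y), 10 mm high, walls 5 mm thick, floor 5 mm above the bench and walls 5 mm above that floor, clear floor 84 by 134 mm. Origin at the centre of its underside, on the bench.
- drying_rack: fixed wire drying rack, for the plaque: 106 mm (its x) by 222 mm (its y), flat top of steel rods 30 mm above the bench, no rim. Origin on the bench under its centre; the plaque's long side goes along its long side, either way round.
- glue_bottle: bystander: yellow glue bottle with orange cap, 54 mm in diameter, 130 mm high, standing at one side of the work. Origin at the centre of its underside.
- pencil_cup: bystander: white cup with three pencils, 70 mm in diameter, 85 mm high (125 mm with the pencils), standing at one side of the work. Origin at the centre of its underside.
Mind the look-alikes: they are no part of the job. Of the things like the blue_weight, leave any that is green; of the rest the smaller one is meant. What is shaped like the brass_weight but white is not meant.

How it is judged:
By the outcome, as a careful person would: the job done as asked, in the order asked, and still so for the second after the job is handed in, with the robot touching nothing.
It also fails if it takes over 115 s, if anything falls off the work surface, if the arm or the gripper's body presses on something with over 40 N, if the wrist force passes 120 N, or if a joint passes its speed limit or range.

ROBOT

A 7-joint arm with a two-finger parallel gripper is mounted at the origin on the work surface. World frame = base frame: x ahead of the robot, y to its left, z up, the work surface at z = 0. Lengths are in m, angles in rad, forces in N, time in s.
With the tool pointing down it reaches from about 0.4 to 0.875 m from the base axis. Payload 19.3 kg.
Tool frame: the origin (TCP) lies midway between the tips of the shut fingers; the grasp point (between the pads) lies 19 mm behind it (hold_point_z is the z of the grasp point in the tool frame, in m); z points along the fingers, y is the line along which they close (so a half turn about z gives the same grasp; the last joint's range is limited). The gripper opens to 85 mm and grips with 20 to 120 N. Pads are 22 mm wide; open, the fingers measure 114 mm over their backs; the gripper's body (76 mm by 85 mm) begins 54 mm behind the grasp point. The pads swing forward as they close: fully open they stand 13 mm farther back than shut.
Start: joints at [-1.387, 0.521, -0.036, 1.599, 0.021, 1.021, -0.113], TCP at [0.157, 0.605, 0.205] pointing down, gripper open.
Joint ranges: [-2.91, 2.91], [-0.3, 2.13], [-1.5, 1.42], [0.17, 2.43], [-1.26, 4.41], [0.16, 1.93], [-2.52, 2.52]. Speed limits (rad/s): [1.89, 1.89, 2.39, 2.39, 3.01, 3.01, 3.01].

INTERFACE

Orientations are given as a 3x3 rotation matrix whose columns are the frame's x, y, z axes.
In Python, from bench import observe, get_image, sign_off, hold_point_z gives the robot as it stands.
- The arm moves only by the tool carry_out, never from a script. Its argument "series" is one flat list of numbers, 7 for each row, row after row: the shift along the tool's x, y, z each as a share of 0.05 m, from -1 to 1, then the turn, a rotation vector about the tool's x, y, z each as a share of 0.12 rad, from -1 to 1, then the closure, from -1 (fully open) to 1 (shut). In form: [x, y, z, ax, ay, az, gripper, x, y, z, ax, ay, az, gripper, ...]. A call has 1 to 12 rows; each row shifts and turns the commanded pose from where the row before left it, along the tool's axes as they then stand; what a row does not reach is not made up. A row lasts 1/8 s, in which the tool goes at most 62.5 mm and 10.7 degrees, less where a joint would pass 70% of its speed; a pose out of reach is approached as far as the arm can. A call with a number of a shift or a turn outside -1 to 1 is refused whole. A call with a gripper value outside its range is refused whole. The fingers move at their own pace and stop on an object; "newtons" is the grip in N (left out, the last holds). Time passes only in rows, so rows that do not move let the fingers close. It gives the time, the measured TCP pose, the force, the opening and the grip force at its end, in the units of the state.
- observe(): the state, without advancing time (a new reading comes with each control period).
- get_image(name): name is "side" or "top"; returns a dict with "pixels" (420x560x3 uint8, red, green, blue), "fovy" (degrees; the focal length in pixels is half the picture's height over the tangent of half this angle, whatever the lens; pixels are square), "cx", "cy" (the principal point, pixels), "R" (3x3) and "t" (3): a world point X has camera coordinates R X + t. Camera axes: x right, y down, z forward; pixel columns grow to the right and rows downward; lengths in m; the calibration is good to about 2 mm. A picture is of the moment at which its call begins. There is no depth.
- sign_off(): hands the job in; it is judged then, once.
The state is a dict: "time_s": time; "joint_pos": joint angles; "qvel": joint speeds; "tau": joint torques, N m; "tool_pos": TCP position; "eef_rot": TCP orientation; "force": force on the tool from outside, world axes, zero at the start; "ft_torque": the same for the moment, N m; "finger_gap": finger opening in m; "finger_force": force on a finger pad.
Only numpy, scipy, OpenCV 4.12 (cv2) and the standard library are available. Lean on these libraries where they do the work, as an engineer would, in place of code of your own. Each camera call takes 0.05 s, during which the arm holds its last target. There are 200 camera calls.

## Working session

There is one attempt and no reset: what is moved stays moved. The work goes in short steps, Python scripts to look and compute and a tool call to move; the robot and the scene stay as the last step left them, time stands still between calls to the robot, and variables do not carry over. Pictures are saved under pics/ and viewed, at most 14 in all, crops included, and the job is handed in when it is done.

Besides the shell and the picture viewer there is one more tool, called by a JSON object that holds its "name" and its "arguments", one argument or row to a line. carry_out: Moves the arm, as the interface text tells. Its arguments: {"type":"object","properties":{"series":{"type":"array","items":{"type":"number","minimum":-1,"maximum":1}},"newtons":{"type":"number"}},"required":["series"]}

```bash
mkdir -p pics; python3 - <<'E'
from bench import *
import cv2,numpy as np
s=observe()
for k in s: print(k,np.round(s[k],3).tolist())
print(hold_point_z)
for n in("top","side"):
    g=get_image(n); cv2.imwrite(f"pics/{n}0.png",g["pixels"][:,:,::-1]); print(n,g["fovy"],g["cx"],g["cy"],np.round(g["R"],4).tolist(),np.round(g["t"],4).tolist(), [k for k in g])
E
```

```text
time_s 0.0
joint_pos [-1.387, 0.522, -0.036, 1.6, 0.021, 1.021, -0.113]
qvel [-0.0, 0.0, 0.001, -0.001, 0.002, 0.0, -0.0]
tau [0.001, -92.71, 1.98, -36.993, 0.018, 0.008, -0.0]
tool_pos [0.157, 0.605, 0.204]
eef_rot [[-0.968, 0.251, -0.0], [0.251, 0.968, -0.001], [-0.0, -0.001, -1.0]]
force [-0.405, -0.145, 0.11]
ft_torque [-0.002, -0.022, -0.015]
finger_force 0.0
finger_gap 0.086
-0.0187
top 49.023180905826635 278.80372729896965 210.44051309867922 [[-0.0129, -0.9999, 0.0049], [-0.9807, 0.0117, -0.195], [0.1949, -0.0074, -0.9808]] [0.0202, 0.6084, 1.3607] ['pixels', 'fovy', 'cx', 'cy', 'R', 't']
side 55.316531502837876 276.46222610053826 211.06516708709034 [[-0.9254, -0.3788, -0.0142], [-0.2034, 0.5277, -0.8247], [0.3199, -0.7603, -0.5653]] [0.5521, 0.1737, 1.1378] ['pixels', 'fovy', 'cx', 'cy', 'R', 't']
```

View pics/top0.png

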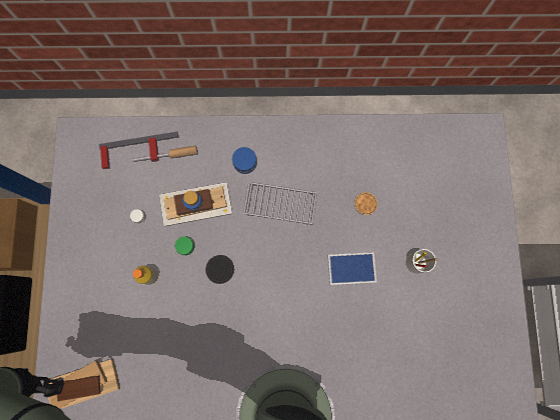

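View pics/side0.png

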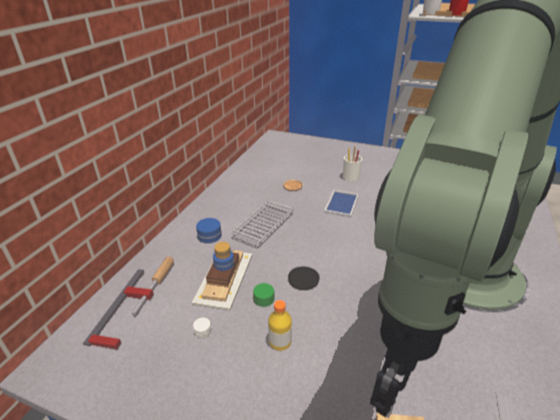

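The top view shows the stack at about (193,203), rack (281,203), small dish (366,203), black dish (220,269), tray (352,268), bottle (144,274) and cup (424,260). The look-alikes are the larger blue disc (244,160), the green one (184,245) and the white one (137,216). In the side view the stack is at (222,268).

```bash
cat > h.py <<'E'
import cv2,numpy as np
from bench import *
def px2w(g,uv,z):
    f=210/np.tan(np.radians(g["fovy"]/2)); R=np.array(g["R"]);t=np.array(g["t"])
    uv=np.atleast_2d(uv).astype(float)
    d=np.c_[(uv[:,0]-g["cx"])/f,(uv[:,1]-g["cy"])/f,np.ones(len(uv))]@R
    c=-R.T@t
    return c+d*((z-c[2])/d[:,2])[:,None]
def w2px(g,X):
    f=210/np.tan(np.radians(g["fovy"]/2)); p=np.array(g["R"])@np.array(X)+np.array(g["t"])
    return np.array([f*p[0]/p[2]+g["cx"],f*p[1]/p[2]+g["cy"]])
def blob(g,roi,lo,hi,hull=True):
    """largest blob of HSV range in roi (x0,y0,x1,y1): contour points in full picture pixels"""
    x0,y0,x1,y1=roi; k=8
    im=cv2.resize(g["pixels"][y0:y1,x0:x1],None,fx=k,fy=k,interpolation=cv2.INTER_CUBIC)
    m=cv2.inRange(cv2.cvtColor(im,cv2.COLOR_RGB2HSV),lo,hi)
    c=max(cv2.findContours(m,cv2.RETR_EXTERNAL,cv2.CHAIN_APPROX_NONE)[0],key=cv2.contourArea)
    if hull:c=cv2.convexHull(c)
    return (c[:,0]+.5)/k-.5+[x0,y0]
def rect(P):
    (cx,cy),(w,h),a=cv2.minAreaRect((P[:,:2]*1000).astype(np.float32))
    if w<h: w,h,a=h,w,a+90
    return [round(cx),round(cy)],round(w),round(h),"long-axis deg",round((a+90)%180-90,1)
def disc(P):
    P=P[:,:2]*1000
    (c,ax,_)=cv2.fitEllipse(P.astype(np.float32)); return np.round(c,1),np.round(ax,1)
E
python3 - <<'E'
from h import *
g=get_image("top");s=get_image("side")
p=g["pixels"]; hsv=cv2.cvtColor(p,cv2.COLOR_RGB2HSV)
for n,(u,v) in dict(bench=(300,300),brass=(190,197),blue=(191,206),block=(183,206),plaque=(173,209),board=(164,215),rack=(280,190),sd=(372,210),ld=(220,269),tray=(352,268),traywall=(330,270)).items(): print(n,hsv[v,u])
B=lambda G,roi,lo,hi,z,f,n: print(n,f(px2w(G,blob(G,roi,lo,hi),z)))
B(g,(180,185,205,215),(8,120,100),(28,255,255),.118,disc,"brass top")
B(s,(205,235,240,280),(8,150,120),(28,255,255),.118,disc,"brass side")
B(g,(345,185,390,220),(5,70,60),(30,255,255),.008,disc,"small dish")
B(s,(275,170,310,200),(5,90,60),(30,255,255),.008,disc,"small dish S")
B(g,(200,250,240,290),(0,0,0),(179,255,70),.01,disc,"large dish")
B(s,(280,260,325,295),(0,0,0),(179,255,60),.01,disc,"large dish S")
B(g,(320,245,385,290),(100,110,30),(125,255,255),.005,rect,"tray floor")
B(s,(320,180,365,220),(100,110,30),(125,255,255),.005,rect,"tray floor S")
B(g,(150,175,240,230),(10,0,175),(40,60,255),.012,rect,"board")
a=cv2.resize(p[170:240,140:340],None,fx=4,fy=4,interpolation=cv2.INTER_CUBIC)
b=cv2.resize(s["pixels"][195:310,185:320],None,fx=2.6,fy=2.6,interpolation=cv2.INTER_CUBIC)
o=np.zeros((280+b.shape[0],800,3),np.uint8);o[:280]=a;o[280:,:b.shape[1]]=b
cv2.imwrite("pics/c1.png",o[:,:,::-1])
E
```

```text
bench [  0  15 149]
brass [ 17 155 192]
blue [109 151 147]
block [ 10 138  98]
plaque [ 16 103 208]
board [ 18  30 211]
rack [177  16 158]
sd [ 14 135 198]
ld [ 6 23 56]
tray [109 119 126]
traywall [  0   9 192]
brass top (array([640.6, 275.8]), array([40. , 43.4]))
brass side (array([637.6, 279. ]), array([31.8, 35.5]))
small dish (array([ 639.6, -266.9]), array([75.8, 76.2]))
small dish S (array([ 637.2, -262.2]), array([70.7, 77.9]))
large dish (array([435.5, 199. ]), array([87.2, 87.7]))
large dish S (array([469.5, 215.4]), array([ 2.1, 20.9]))
tray floor ([433, -214], 130, 81, 'long-axis deg', -87.6)
tray floor S ([400, -264], 10, 2, 'long-axis deg', -76.7)
board ([645, 279], 222, 105, 'long-axis deg', -80.0)
```

View pics/c1.png

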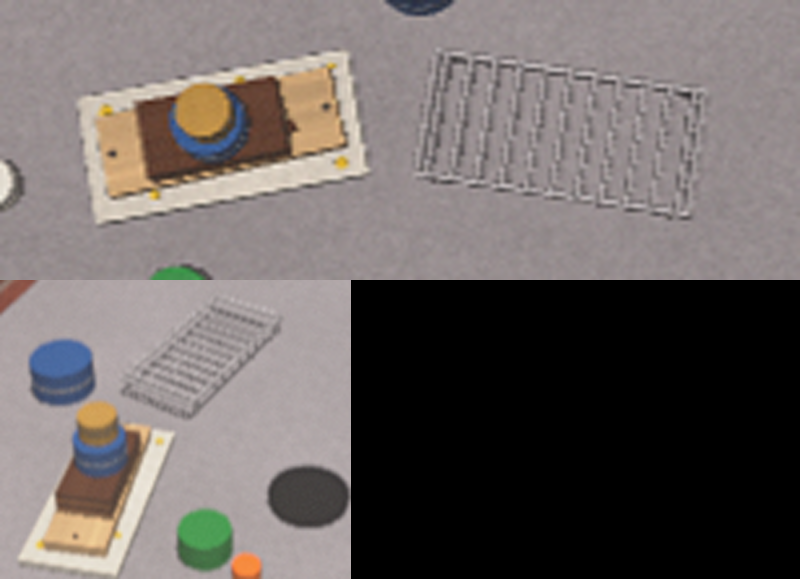

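The crop shows the stack with a block near-aligned on the plaque. The rack corners are at crop (437,50), (705,92), (690,217), (415,178), at 4x from offset (140,170). I'll get the remaining positions, then move.

```bash
python3 - <<'E'
from h import *
g=get_image("top");s=get_image("side")
B=lambda G,roi,lo,hi,z,f,n: print(n,f(px2w(G,blob(G,roi,lo,hi),z)))
c=np.array([(437,50),(705,92),(690,217),(415,178)])/4-.375+[140,170]
P=px2w(g,c,.030);print("rack",P[:,:2].round(3).tolist(),P.mean(0),rect(P))
hsv=cv2.cvtColor(g["pixels"],cv2.COLOR_RGB2HSV)
B(g,(165,180,228,220),(0,85,40),(14,255,135),.056,rect,"block")
B(g,(155,178,235,225),(0,65,40),(30,255,255),.028,rect,"plaque-ish hull")
B(g,(175,185,210,215),(100,100,60),(120,255,255),.09,rect,"blue(hull)")
B(s,(205,235,240,280),(100,100,60),(120,255,255),.09,rect,"blue S")
B(g,(170,230,200,262),(50,100,40),(85,255,255),.034,disc,"green")
B(g,(125,260,160,290),(5,120,100),(40,255,255),.1,rect,"bottle")
B(s,(325,180,362,220),(100,90,30),(125,255,255),.005,rect,"tray S")
B(s,(283,262,325,292),(0,0,0),(179,255,75),.01,disc,"large dish S")
for z in(.02,):
  print("brass axis pix", w2px(g,[.640,.276,.118]),w2px(s,[.640,.276,.118]))
R=np.array(observe()["eef_rot"]);print("tool yaw: x-axis deg",np.degrees(np.arctan2(R[1,0],R[0,0])))
d=np.array([.640,.276,.26])-observe()["tool_pos"];print("d in tool",(R.T@d).round(4))
E
```

```text
rack [[0.708, 0.107], [0.671, -0.106], [0.57, -0.091], [0.604, 0.124]] [0.63825432 0.00829664 0.03      ] ([638, 8], 218, 105, 'long-axis deg', 80.5)
block ([639, 275], 120, 69, 'long-axis deg', -79.1)
plaque-ish hull ([645, 276], 196, 86, 'long-axis deg', -77.4)
blue(hull) ([632, 274], 54, 40, 'long-axis deg', -66.6)
blue S ([630, 292], 52, 47, 'long-axis deg', 29.9)
green (array([507.1, 306.9]), array([54.4, 58.7]))
bottle ([416, 414], 55, 51, 'long-axis deg', 89.3)
tray S ([433, -216], 113, 76, 'long-axis deg', -87.6)
large dish S (array([432.6, 204.2]), array([84.3, 88.7]))
brass axis pix [190.09323218 197.2959048 ] [221.43104852 245.58132071]
tool yaw: x-axis deg 165.45939159072438
d in tool [-0.5502 -0.1971 -0.0551]
```

{"name": "carry_out", "arguments": {
  "series": [0, 0, -0.3, 0, 0, 0.6, -1, 0, 0, -0.4, 0, 0, 1, -1, 0, 0, -0.4, 0, 0, 1, -1, 0, 0, -0.1, 0, 0, 1, -1, 0, 0, 0, 0, 0, 1, -1, 0, 0, 0, 0, 0, 1, -1, 0, 0, 0, 0, 0, 1, -1, 0, 0, 0, 0, 0, 1, -1, 0, 0, 0, 0, 0, 1, -1, 0, 0, 0, 0, 0, 0.93, -1],
  "newtons": 60
}}

```text
time_s: 1.55
tool_pos: [0.1569, 0.6049, 0.2649]
eef_rot: [[-0.169, 0.986, -0.0], [0.986, 0.169, -0.0], [-0.0, -0.0, -1.0]]
force: [0.4, 0.3, 0.5]
finger_gap: 0.0854
finger_force: 0.0
```

{"name": "carry_out", "arguments": {
  "series": [-0.4, 0.4, 0, 0, 0, 0, -1, -0.7, 0.7, 0, 0, 0, 0, -1, -0.8, 0.8, 0, 0, 0, 0, -1, -0.8, 0.8, 0, 0, 0, 0, -1, -0.8, 0.8, 0, 0, 0, 0, -1, -0.8, 0.8, 0, 0, 0, 0, -1, -0.8, 0.8, 0, 0, 0, 0, -1, -0.8, 0.8, 0, 0, 0, 0, -1, -0.8, 0.8, 0, 0, 0, 0, -1, -0.8, 0.8, 0, 0, 0, 0, -1, -0.4, 0.4, 0, 0, 0, 0, -1, 0, 0, 0, 0, 0, 0, -1]
}}

```text
time_s: 3.05
tool_pos: [0.6156, 0.2818, 0.2645]
eef_rot: [[-0.169, 0.986, 0.0], [0.986, 0.169, -0.001], [-0.001, -0.0, -1.0]]
force: [-1.1, 0.7, -1.2]
finger_gap: 0.0855
finger_force: 0.0
```

```bash
cat >> h.py <<'E'
def go(x,y,z,yaw):
    "units to go to TCP (x,y,z) and tool-x yaw (deg); shifts in the tool frame after the turn"
    o=observe();R=np.array(o["eef_rot"]);p=np.array(o["tool_pos"])
    y0=np.degrees(np.arctan2(R[1,0],R[0,0])); dy=(yaw-y0+180)%360-180
    Rt=np.array(cv2.Rodrigues(np.array([0,0,np.radians(dy)]))[0])@R
    print("t",o["time_s"],"tcp",p.round(4),"yaw",round(y0,1),"tilt",R[:2,2].round(4),"gap",round(float(o["finger_gap"]),4),"Ff",np.round(o["finger_force"],1),"F",np.round(o["force"],1))
    print("turn units",round(-np.radians(dy)/.12,2),"shift units now",(R.T@(np.array([x,y,z])-p)/.05).round(2),"after turn",(Rt.T@(np.array([x,y,z])-p)/.05).round(2))
E
python3 - <<'E'
from h import *
go(.640,.276,.26,100)
E
```

```text
t 3.05 tcp [0.6156 0.2818 0.2645] yaw 99.7 tilt [ 0.     -0.0011] gap 0.0855 Ff 0.0 F [-1.1  0.7 -1.2]
turn units -0.04 shift units now [-0.2   0.46  0.09] after turn [-0.2   0.46  0.09]
```

{"name": "carry_out", "arguments": {
  "series": [-0.2, 0.46, 0.2, 0, 0, 0, -1, 0, 0, 0.6, 0, 0, 0, -1, 0, 0, 0.8, 0, 0, 0, -1, 0, 0, 0.8, 0, 0, 0, -1, 0, 0, 0.6, 0, 0, 0, -1, 0, 0, 0.25, 0, 0, 0, -1, 0, 0, 0.12, 0, 0, 0, -1, 0, 0, 0, 0, 0, 0, -1, 0, 0, 0, 0, 0, 0, -1]
}}

```text
time_s: 4.18
tool_pos: [0.639, 0.2784, 0.0976]
eef_rot: [[-0.173, 0.985, 0.001], [0.985, 0.173, 0.001], [0.0, 0.001, -1.0]]
force: [-0.5, 0.6, -0.2]
finger_gap: 0.0853
finger_force: 0.0
```

```bash
python3 - <<'E'
from h import *
go(.640,.276,.096,100)
g=get_image("top");s=get_image("side")
a=cv2.resize(g["pixels"][150:250,130:250],None,fx=3.3,fy=3.3,interpolation=cv2.INTER_CUBIC)
b=cv2.resize(s["pixels"][200:300,170:290],None,fx=3.3,fy=3.3,interpolation=cv2.INTER_CUBIC)
cv2.imwrite("pics/c2.png",np.hstack([a,b])[:,:,::-1])
E
```

```text
t 4.175 tcp [0.639  0.2784 0.0976] yaw 99.9 tilt [0.0012 0.0007] gap 0.0853 Ff 0.0 F [-0.5  0.6 -0.2]
turn units -0.01 shift units now [-0.05  0.01  0.03] after turn [-0.05  0.01  0.03]
```

View pics/c2.png

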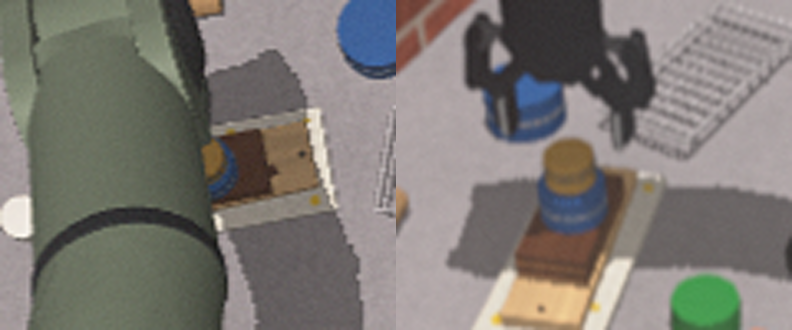

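The fingers straddle the brass weight in the side crop, with the tips at about (510,130) and (622,145). They look high, so I'm checking against the projection.

```bash
python3 - <<'E'
from h import *
s=get_image("side");o=observe();R=np.array(o["eef_rot"]);p=np.array(o["tool_pos"])
for z in(0,-.013,-.019,-.032,-.06,-.1):
  for y in(-.043,.043):
    q=w2px(s,p+R@[0,y,z]); print(z,y,q.round(1),((q-[170,200])*3.3+[396,0]).round())
E
```

```text
0 -0.043 [237.5 254.3] [619. 179.]
0 0.043 [207.  250.2] [518. 166.]
-0.013 -0.043 [237.2 250.5] [618. 167.]
-0.013 0.043 [206.5 246.4] [516. 153.]
-0.019 -0.043 [237.  248.8] [617. 161.]
-0.019 0.043 [206.2 244.7] [515. 148.]
-0.032 -0.043 [236.7 245. ] [616. 148.]
-0.032 0.043 [205.7 240.9] [514. 135.]
-0.06 -0.043 [235.9 236.5] [614. 121.]
-0.06 0.043 [204.5 232.5] [510. 107.]
-0.1 -0.043 [234.8 224. ] [610.  79.]
-0.1 0.043 [202.7 220.1] [504.  66.]
```

```bash
python3 - <<'E'
from h import *
s=get_image("side");o=observe();R=np.array(o["eef_rot"]);p=np.array(o["tool_pos"])
im=s["pixels"].copy()
a=cv2.resize(im[215:275,185:265],None,fx=9,fy=9,interpolation=cv2.INTER_CUBIC)
a=(255*(a/255.)**.6).astype(np.uint8)
for z in(0,-.013,-.032):
  for y in(-.043,.043):
    q=(w2px(s,p+R@[0,y,z])-[185,215]+.5)*9; cv2.circle(a,tuple(int(v) for v in q),4,(255,0,0),-1)
cv2.imwrite("pics/c3.png",a[:,:,::-1])
E
```

```text
(no output)
```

View pics/c3.png

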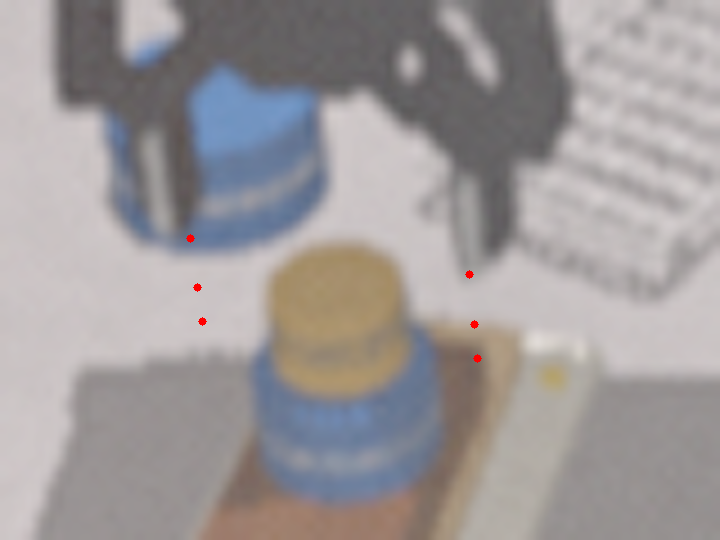

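The open finger tips are at (180,235) and (475,265) in this crop, beside the lowest-offset dots. That puts them about 19 mm higher than I assumed. A gentle partial closure at this height will tell.

{"name": "carry_out", "arguments": {
  "series": [0, 0, 0, 0, 0, 0, -0.1, 0, 0, 0, 0, 0, 0, 0, 0, 0, 0, 0, 0, 0, 0.05, 0, 0, 0, 0, 0, 0, 0.1, 0, 0, 0, 0, 0, 0, 0.1, 0, 0, 0, 0, 0, 0, 0.1],
  "newtons": 20
}}

```text
time_s: 5.12
tool_pos: [0.6385, 0.2782, 0.0965]
eef_rot: [[-0.173, 0.985, 0.0], [0.985, 0.173, -0.0], [-0.0, 0.0, -1.0]]
force: [-0.0, 0.1, 0.0]
finger_gap: 0.0385
finger_force: 0.0
```

```bash
python3 - <<'E'
from h import *
go(.640,.276,.078,100)
s=get_image("side");o=observe();R=np.array(o["eef_rot"]);p=np.array(o["tool_pos"])
a=cv2.resize(s["pixels"][215:275,185:265],None,fx=7,fy=7,interpolation=cv2.INTER_CUBIC)
a=(255*(a/255.)**.6).astype(np.uint8)
for z in(0,-.013,-.032):
  for y in(-.02,.02):
    q=(w2px(s,p+R@[0,y,z])-[185,215]+.5)*7; cv2.circle(a,tuple(int(v) for v in q),3,(255,0,0),-1)
cv2.imwrite("pics/c4.png",a[:,:,::-1])
E
```

```text
t 5.125 tcp [0.6385 0.2782 0.0965] yaw 99.9 tilt [ 0. -0.] gap 0.0385 Ff 0.0 F [-0.   0.1  0. ]
turn units -0.01 shift units now [-0.05  0.02  0.37] after turn [-0.05  0.02  0.37]
```

View pics/c4.png

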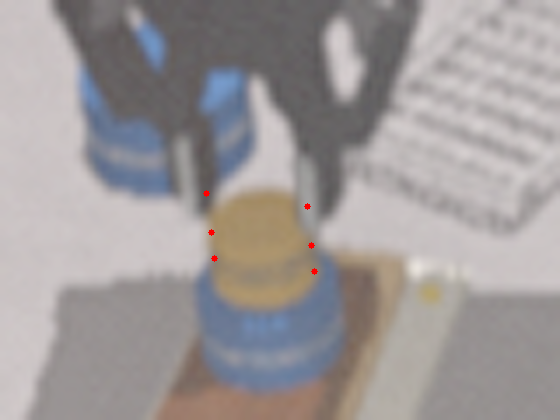

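The gap is 38.5 mm with no force, and the tips at (200,212) and (315,228) are level with the brass top. So the tips sit about 23 mm behind the TCP at this gap. I'll reopen, go down 20 mm and grip.

{"name": "carry_out", "arguments": {
  "series": [0, 0, 0, 0, 0, 0, -1, 0, 0, 0, 0, 0, 0, -1, 0, 0, 0, 0, 0, 0, -1, 0, 0, 0.2, 0, 0, 0, -1, 0, 0, 0.15, 0, 0, 0, -1, 0, 0, 0.06, 0, 0, 0, -1, 0, 0, 0, 0, 0, 0, -0.2, 0, 0, 0, 0, 0, 0, 0, 0, 0, 0, 0, 0, 0, 0.3, 0, 0, 0, 0, 0, 0, 0.3, 0, 0, 0, 0, 0, 0, 0.3],
  "newtons": 50
}}

```text
time_s: 6.55
tool_pos: [0.6392, 0.2783, 0.0767]
eef_rot: [[-0.172, 0.985, 0.001], [0.985, 0.172, 0.001], [0.0, 0.001, -1.0]]
force: [2.4, -0.0, 6.1]
finger_gap: 0.0401
finger_force: 50.7
```

```bash
python3 - <<'E'
from h import *
go(.639,-.265,.20,100)
E
```

```text
t 6.55 tcp [0.6392 0.2783 0.0767] yaw 99.9 tilt [0.0014 0.0005] gap 0.0401 Ff 50.7 F [ 2.4 -0.   6.1]
turn units -0.01 shift units now [-10.7   -1.87  -2.47] after turn [-10.7   -1.89  -2.47]
```

{"name": "carry_out", "arguments": {
  "series": [0, 0, -0.1, 0, 0, 0, 0.3, 0, 0, -0.3, 0, 0, 0, 0.3, 0, 0, -0.6, 0, 0, 0, 0.3, 0, 0, -0.7, 0, 0, 0, 0.3, 0, 0, -0.5, 0, 0, 0, 0.3, 0, 0, -0.2, 0, 0, 0, 0.3, -0.2, -0.03, 0, 0, 0, 0, 0.3, -0.5, -0.09, 0, 0, 0, 0, 0.3, -0.8, -0.14, 0, 0, 0, 0, 0.3, -0.9, -0.16, 0, 0, 0, 0, 0.3, -0.9, -0.16, 0, 0, 0, 0, 0.3, -0.9, -0.16, 0, 0, 0, 0, 0.3]
}}

```text
time_s: 8.05
tool_pos: [0.6373, 0.0612, 0.1952]
eef_rot: [[-0.171, 0.985, -0.001], [0.985, 0.171, -0.001], [-0.001, -0.001, -1.0]]
force: [1.1, -0.8, -2.6]
finger_gap: 0.0399
finger_force: 51.1
```

{"name": "carry_out", "arguments": {
  "series": [-0.9, -0.16, 0, 0, 0, 0, 0.3, -0.9, -0.16, 0, 0, 0, 0, 0.3, -0.9, -0.16, 0, 0, 0, 0, 0.3, -0.9, -0.16, 0, 0, 0, 0, 0.3, -0.9, -0.16, 0, 0, 0, 0, 0.3, -0.9, -0.16, 0, 0, 0, 0, 0.3, -0.6, -0.1, 0, 0, 0, 0, 0.3, -0.3, -0.05, 0, 0, 0, 0, 0.3, 0, 0, 0, 0, 0, 0, 0.3, 0, 0, 0, 0, 0, 0, 0.3]
}}

```text
time_s: 9.3
tool_pos: [0.638, -0.2535, 0.1958]
eef_rot: [[-0.174, 0.985, -0.0], [0.985, 0.174, 0.001], [0.001, -0.0, -1.0]]
force: [-0.4, 0.2, -2.5]
finger_gap: 0.0399
finger_force: 51.1
```

```bash
python3 - <<'E'
from h import *
go(.638,-.264,.04,100)
E
```

```text
t 9.3 tcp [ 0.638  -0.2535  0.1958] yaw 100.0 tilt [-0.0003  0.0009] gap 0.0399 Ff 51.1 F [-0.4  0.2 -2.5]
turn units 0.0 shift units now [-0.21 -0.04  3.11] after turn [-0.21 -0.04  3.11]
```

{"name": "carry_out", "arguments": {
  "series": [-0.21, -0.04, 0.2, 0, 0, 0, 0.3, 0, 0, 0.5, 0, 0, 0, 0.3, 0, 0, 0.7, 0, 0, 0, 0.3, 0, 0, 0.7, 0, 0, 0, 0.3, 0, 0, 0.6, 0, 0, 0, 0.3, 0, 0, 0.4, 0, 0, 0, 0.3, 0, 0, 0.2, 0, 0, 0, 0.3, 0, 0, 0.1, 0, 0, 0, 0.3, 0, 0, 0, 0, 0, 0, 0.3, 0, 0, 0, 0, 0, 0, 0.3]
}}

```text
time_s: 10.55
tool_pos: [0.6383, -0.2658, 0.0268]
eef_rot: [[-0.173, 0.985, 0.001], [0.985, 0.173, -0.0], [-0.001, 0.001, -1.0]]
force: [-0.1, 0.2, -3.6]
finger_gap: 0.0401
finger_force: 51.1
```

```bash
python3 - <<'E'
from h import *
go(.638,-.264,-.007,100)
g=get_image("top");s=get_image("side")
a=cv2.resize(s["pixels"][155:215,260:330],None,fx=5.6,fy=6,interpolation=cv2.INTER_CUBIC)
b=cv2.resize(g["pixels"][170:230,330:400],None,fx=5.6,fy=6,interpolation=cv2.INTER_CUBIC)
cv2.imwrite("pics/c5.png",np.hstack([a,b])[:,:,::-1])
E
```

```text
t 10.55 tcp [ 0.6383 -0.2658  0.0268] yaw 99.9 tilt [ 0.0011 -0.0004] gap 0.0401 Ff 51.1 F [-0.1  0.2 -3.6]
turn units -0.01 shift units now [0.04 0.   0.68] after turn [0.04 0.   0.68]
```

View pics/c5.png

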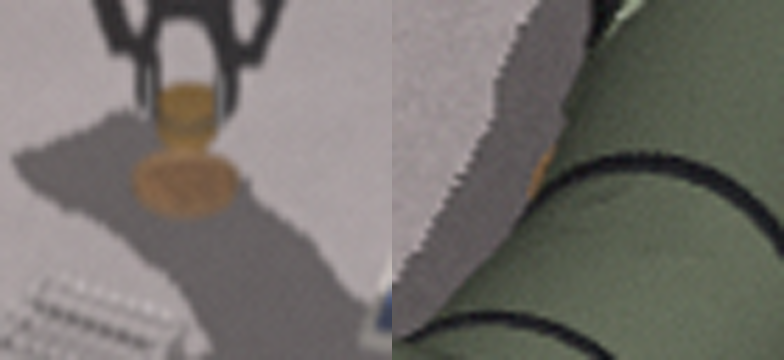

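The side crop shows the brass held upright straight above the dish: brass bottom at about (187,145), dish centre (185,183). Lowering slowly.

{"name": "carry_out", "arguments": {
  "series": [0.04, 0, 0.2, 0, 0, 0, 0.3, 0, 0, 0.15, 0, 0, 0, 0.3, 0, 0, 0.1, 0, 0, 0, 0.3, 0, 0, 0.05, 0, 0, 0, 0.3, 0, 0, 0.05, 0, 0, 0, 0.3, 0, 0, 0, 0, 0, 0, 0.3, 0, 0, 0, 0, 0, 0, 0.3]
}}

```text
time_s: 11.52
tool_pos: [0.6376, -0.2637, -0.0013]
eef_rot: [[-0.172, 0.985, 0.0], [0.985, 0.172, -0.0], [-0.0, 0.0, -1.0]]
force: [0.4, -0.4, -2.7]
finger_gap: 0.0403
finger_force: 51.1
```

```bash
python3 - <<'E'
from h import *
go(.638,-.264,-.007,100)
s=get_image("side")
cv2.imwrite("pics/c6.png",cv2.resize(s["pixels"][155:215,260:330],None,fx=8,fy=8,interpolation=cv2.INTER_CUBIC)[:,:,::-1])
E
```

```text
t 11.525 tcp [ 0.6376 -0.2637 -0.0013] yaw 99.9 tilt [ 0.0002 -0.0001] gap 0.0403 Ff 51.1 F [ 0.4 -0.4 -2.7]
turn units -0.01 shift units now [-0.01  0.01  0.11] after turn [-0.01  0.01  0.11]
```

View pics/c6.png

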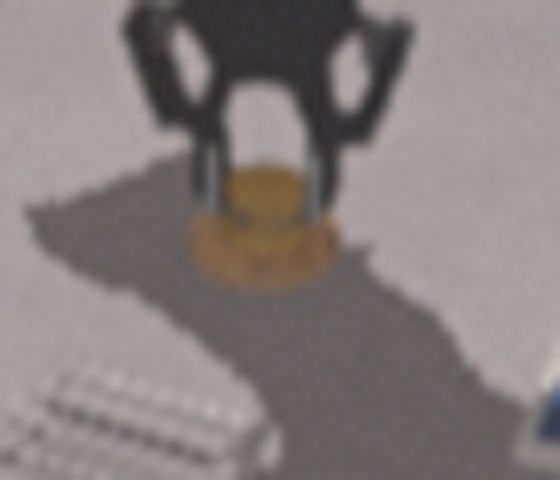

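The brass is just above the floor and near centred: brass base at about (265,252), dish centre (265,250). I'll shift 3 mm and lower until it touches.

{"name": "carry_out", "arguments": {
  "series": [0.06, 0, 0.04, 0, 0, 0, 0.3, 0, 0, 0.03, 0, 0, 0, 0.3, 0, 0, 0.02, 0, 0, 0, 0.3, 0, 0, 0.02, 0, 0, 0, 0.3, 0, 0, 0, 0, 0, 0, 0.3]
}}

```text
time_s: 12.2
tool_pos: [0.6369, -0.2608, -0.0071]
eef_rot: [[-0.172, 0.985, -0.0], [0.985, 0.172, -0.0], [-0.0, -0.0, -1.0]]
force: [-0.8, -0.3, -2.3]
finger_gap: 0.0398
finger_force: 51.1
```

{"name": "carry_out", "arguments": {
  "series": [0, 0, 0.02, 0, 0, 0, 0.3, 0, 0, 0.01, 0, 0, 0, 0.3, 0, 0, 0, 0, 0, 0, 0.3]
}}

```text
time_s: 12.58
tool_pos: [0.637, -0.2608, -0.0082]
eef_rot: [[-0.172, 0.985, 0.0], [0.985, 0.172, -0.0], [-0.0, 0.0, -1.0]]
force: [-1.9, 0.3, 3.5]
finger_gap: 0.04
finger_force: 51.8
```

{"name": "carry_out", "arguments": {
  "series": [0, 0, 0, 0, 0, 0, 0.05, 0, 0, 0, 0, 0, 0, -0.1, 0, 0, 0, 0, 0, 0, -0.25, 0, 0, 0, 0, 0, 0, -0.25, 0, 0, -0.1, 0, 0, 0, -0.3, 0, 0, -0.3, 0, 0, 0, -0.6, 0, 0, -0.6, 0, 0, 0, -1, 0, 0, -0.8, 0, 0, 0, -1, 0, 0, -0.8, 0, 0, 0, -1, 0, 0, -0.8, 0, 0, 0, -1, 0, 0, -0.4, 0, 0, 0, -1]
}}

```text
time_s: 13.95
tool_pos: [0.6376, -0.2611, 0.1848]
eef_rot: [[-0.172, 0.985, 0.003], [0.985, 0.172, -0.001], [-0.002, 0.003, -1.0]]
force: [-0.8, 0.8, -1.0]
finger_gap: 0.0855
finger_force: 0.0
```

```bash
python3 - <<'E'
from h import *
go(.639,.2775,.18,100)
E
```

```text
t 13.95 tcp [ 0.6376 -0.2611  0.1848] yaw 99.9 tilt [ 0.0031 -0.001 ] gap 0.0855 Ff 0.0 F [-0.8  0.8 -1. ]
turn units -0.01 shift units now [10.61  1.88  0.09] after turn [10.6   1.9   0.09]
```

{"name": "carry_out", "arguments": {
  "series": [0.4, 0.07, 0, 0, 0, 0, -1, 0.9, 0.16, 0, 0, 0, 0, -1, 0.95, 0.17, 0, 0, 0, 0, -1, 0.95, 0.17, 0, 0, 0, 0, -1, 0.95, 0.17, 0, 0, 0, 0, -1, 0.8, 0.15, 0, 0, 0, 0, -1, 0.4, 0.07, 0, 0, 0, 0, -1, 0, 0, 0, 0, 0, 0, -1]
}}

```text
time_s: 14.95
tool_pos: [0.6375, 0.0128, 0.1806]
eef_rot: [[-0.175, 0.985, -0.001], [0.985, 0.175, 0.0], [0.0, -0.001, -1.0]]
force: [-0.3, -1.0, -0.2]
finger_gap: 0.0858
finger_force: 0.0
```

```bash
python3 - <<'E'
from h import *
g=get_image("top");s=get_image("side")
B=lambda G,roi,lo,hi,z,f,n: print(n,f(px2w(G,blob(G,roi,lo,hi),z)))
B(g,(175,185,210,217),(100,90,50),(120,255,255),.09,disc,"blue T")
B(s,(205,240,242,280),(100,90,50),(120,255,255),.09,disc,"blue S")
a=cv2.resize(g["pixels"][170:230,340:400],None,fx=6,fy=6,interpolation=cv2.INTER_CUBIC)
b=cv2.resize(g["pixels"][170:230,165:225],None,fx=6,fy=6,interpolation=cv2.INTER_CUBIC)
cv2.imwrite("pics/c7.png",np.hstack([a,b])[:,:,::-1])
go(.639,.2775,.18,100)
E
```

```text
blue T (array([638.8, 276.7]), array([54.9, 58.4]))
blue S (array([633.7, 285.2]), array([53.6, 66. ]))
t 15.05 tcp [0.6378 0.01   0.1811] yaw 99.9 tilt [-0.0007 -0.0008] gap 0.0854 Ff 0.0 F [-0.3  0.4 -0.1]
turn units -0.02 shift units now [5.27 0.94 0.02] after turn [5.27 0.95 0.02]
```

View pics/c7.png

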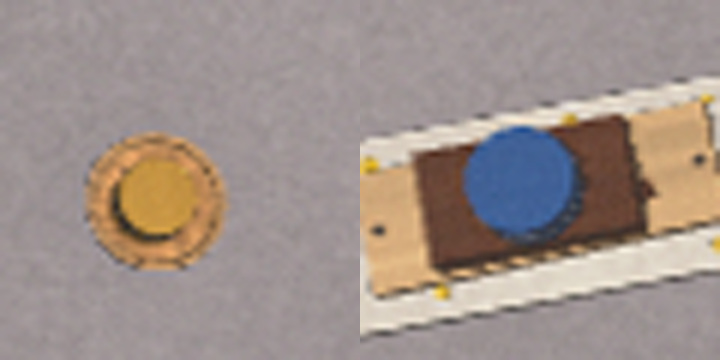

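The brass sits flat in the small dish (155,198 in the crop), and the blue weight hasn't moved. Next, the blue weight.

{"name": "carry_out", "arguments": {
  "series": [0.4, 0.07, 0, 0, 0, 0, -1, 0.8, 0.14, 0, 0, 0, 0, -1, 0.9, 0.16, 0, 0, 0, 0, -1, 0.9, 0.16, 0, 0, 0, 0, -1, 0.9, 0.16, 0, 0, 0, 0, -1, 0.8, 0.14, 0, 0, 0, 0, -1, 0.4, 0.08, 0, 0, 0, 0, -1, 0.17, 0.04, 0, 0, 0, 0, -1, 0, 0, 0, 0, 0, 0, -1, 0, 0, 0, 0, 0, 0, -1],
  "newtons": 80
}}

```text
time_s: 16.3
tool_pos: [0.6399, 0.2771, 0.1817]
eef_rot: [[-0.171, 0.985, 0.0], [0.985, 0.171, -0.001], [-0.001, 0.0, -1.0]]
force: [-0.6, -0.4, 0.2]
finger_gap: 0.0856
finger_force: 0.0
```

```bash
python3 - <<'E'
from h import *
go(.639,.2775,.04,100)
E
```

```text
t 16.3 tcp [0.6399 0.2771 0.1817] yaw 99.8 tilt [ 0.0002 -0.0005] gap 0.0856 Ff 0.0 F [-0.6 -0.4  0.2]
turn units -0.03 shift units now [ 0.01 -0.02  2.83] after turn [ 0.01 -0.02  2.83]
```

{"name": "carry_out", "arguments": {
  "series": [0, 0, 0.3, 0, 0, 0, -1, 0, 0, 0.7, 0, 0, 0, -1, 0, 0, 0.7, 0, 0, 0, -1, 0, 0, 0.6, 0, 0, 0, -1, 0, 0, 0.35, 0, 0, 0, -1, 0, 0, 0.18, 0, 0, 0, -1, 0, 0, 0, 0, 0, 0, -1, 0, 0, 0, 0, 0, 0, -0.5, 0, 0, 0, 0, 0, 0, -0.1, 0, 0, 0, 0, 0, 0, 0.1, 0, 0, 0, 0, 0, 0, 0.1, 0, 0, 0, 0, 0, 0, 0.1]
}}

```text
time_s: 17.8
tool_pos: [0.6401, 0.2791, 0.0415]
eef_rot: [[-0.173, 0.985, 0.002], [0.985, 0.173, 0.001], [0.001, 0.002, -1.0]]
force: [-0.7, -0.6, 10.6]
finger_gap: 0.0535
finger_force: 82.6
```

```bash
python3 - <<'E'
from h import *
go(.435,.200,.14,100)
E
```

```text
t 17.8 tcp [0.6401 0.2791 0.0415] yaw 99.9 tilt [0.0016 0.0009] gap 0.0535 Ff 82.6 F [-0.7 -0.6 10.6]
turn units -0.01 shift units now [-0.85 -4.31 -1.98] after turn [-0.84 -4.31 -1.98]
```

{"name": "carry_out", "arguments": {
  "series": [0, 0, -0.1, 0, 0, 0, 0.1, 0, 0, -0.3, 0, 0, 0, 0.1, 0, 0, -0.5, 0, 0, 0, 0.1, 0, 0, -0.5, 0, 0, 0, 0.1, -0.08, -0.3, -0.3, 0, 0, 0, 0.1, -0.11, -0.6, -0.1, 0, 0, 0, 0.1, -0.13, -0.7, 0, 0, 0, 0, 0.1, -0.13, -0.7, 0, 0, 0, 0, 0.1, -0.13, -0.7, 0, 0, 0, 0, 0.1, -0.13, -0.7, 0, 0, 0, 0, 0.1, -0.08, -0.4, 0, 0, 0, 0, 0.1, -0.04, -0.2, 0, 0, 0, 0, 0.1]
}}

```text
time_s: 19.3
tool_pos: [0.4343, 0.2007, 0.1308]
eef_rot: [[-0.173, 0.985, 0.0], [0.985, 0.173, 0.001], [0.001, 0.001, -1.0]]
force: [0.6, 0.6, -7.6]
finger_gap: 0.0536
finger_force: 86.6
```

{"name": "carry_out", "arguments": {
  "series": [0, 0, 0, 0, 0, 0, 0.1, 0, 0, 0, 0, 0, 0, 0.1]
}}

```text
time_s: 19.55
tool_pos: [0.4357, 0.2012, 0.1302]
eef_rot: [[-0.172, 0.985, 0.001], [0.985, 0.172, 0.0], [0.0, 0.001, -1.0]]
force: [0.4, 0.1, -8.8]
finger_gap: 0.0536
finger_force: 86.6
```

```bash
python3 - <<'E'
from h import *
go(.434,.202,-.0095,100)
E
```

```text
t 19.55 tcp [0.4357 0.2012 0.1302] yaw 99.9 tilt [0.0008 0.0003] gap 0.0536 Ff 86.6 F [ 0.4  0.1 -8.8]
turn units -0.01 shift units now [ 0.02 -0.03  2.79] after turn [ 0.02 -0.03  2.79]
```

Going down to about 8 mm above contact, then a look.

{"name": "carry_out", "arguments": {
  "series": [0.02, -0.02, 0.3, 0, 0, 0, 0.1, 0, 0, 0.6, 0, 0, 0, 0.1, 0, 0, 0.7, 0, 0, 0, 0.1, 0, 0, 0.5, 0, 0, 0, 0.1, 0, 0, 0.3, 0, 0, 0, 0.1, 0, 0, 0.15, 0, 0, 0, 0.1, 0, 0, 0.07, 0, 0, 0, 0.1, 0, 0, 0, 0, 0, 0, 0.1]
}}

```text
time_s: 20.55
tool_pos: [0.4339, 0.2018, -0.0007]
eef_rot: [[-0.172, 0.985, 0.001], [0.985, 0.172, 0.0], [0.0, 0.001, -1.0]]
force: [-0.4, -0.1, -8.5]
finger_gap: 0.0533
finger_force: 86.6
```

```bash
python3 - <<'E'
from h import *
go(.434,.202,-.0095,100)
s=get_image("side")
cv2.imwrite("pics/c8.png",cv2.resize(s["pixels"][230:300,260:350],None,fx=7,fy=7,interpolation=cv2.INTER_CUBIC)[:,:,::-1])
E
```

```text
t 20.55 tcp [ 0.4339  0.2018 -0.0007] yaw 99.9 tilt [0.0006 0.0003] gap 0.0533 Ff 86.6 F [-0.4 -0.1 -8.5]
turn units -0.01 shift units now [0.   0.   0.18] after turn [0.   0.   0.18]
```

View pics/c8.png

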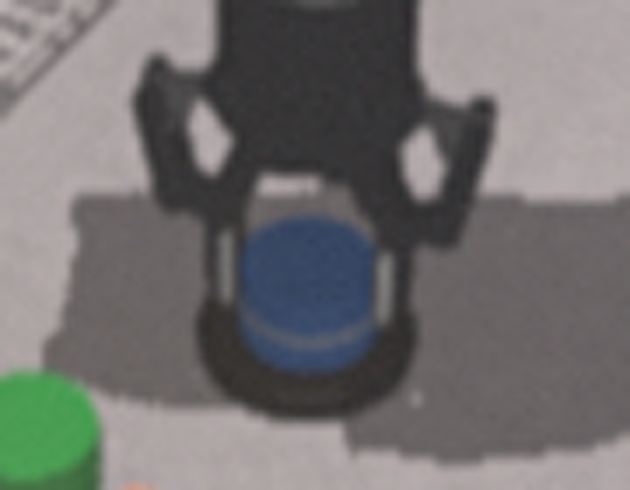

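The blue weight is centred over the dish: it spans 240–378, the dish 198–415. Lowering until it touches.

{"name": "carry_out", "arguments": {
  "series": [0, 0, 0.05, 0, 0, 0, 0.1, 0, 0, 0.05, 0, 0, 0, 0.1, 0, 0, 0.03, 0, 0, 0, 0.1, 0, 0, 0.02, 0, 0, 0, 0.1, 0, 0, 0, 0, 0, 0, 0.1]
}}

```text
time_s: 21.22
tool_pos: [0.4336, 0.2016, -0.0086]
eef_rot: [[-0.172, 0.985, -0.0], [0.985, 0.172, -0.0], [-0.0, -0.0, -1.0]]
force: [-0.0, -0.3, -8.6]
finger_gap: 0.0536
finger_force: 86.6
```

{"name": "carry_out", "arguments": {
  "series": [0, 0, 0.015, 0, 0, 0, 0.1, 0, 0, 0.015, 0, 0, 0, 0.1, 0, 0, 0, 0, 0, 0, 0.1]
}}

```text
time_s: 21.6
tool_pos: [0.4337, 0.2017, -0.0095]
eef_rot: [[-0.172, 0.985, 0.0], [0.985, 0.172, 0.0], [0.0, 0.0, -1.0]]
force: [-2.6, -1.2, 7.2]
finger_gap: 0.0539
finger_force: 88.9
```

{"name": "carry_out", "arguments": {
  "series": [0, 0, 0, 0, 0, 0, -0.2, 0, 0, 0, 0, 0, 0, -0.4, 0, 0, 0, 0, 0, 0, -0.5, 0, 0, 0, 0, 0, 0, -0.5, 0, 0, -0.1, 0, 0, 0, -0.6, 0, 0, -0.3, 0, 0, 0, -0.7, 0, 0, -0.6, 0, 0, 0, -1, 0, 0, -0.8, 0, 0, 0, -1, 0, 0, -0.8, 0, 0, 0, -1, 0, -0.4, -0.4, 0, 0, 0, -1]
}}

```text
time_s: 22.85
tool_pos: [0.415, 0.1985, 0.1428]
eef_rot: [[-0.172, 0.985, 0.003], [0.985, 0.172, 0.002], [0.001, 0.003, -1.0]]
force: [0.0, -0.0, -1.3]
finger_gap: 0.0853
finger_force: 0.0
```

{"name": "carry_out", "arguments": {
  "series": [-0.9, 0, 0, 0, 0, 0, -1, -0.9, 0, 0, 0, 0, 0, -1, -0.9, 0, 0, 0, 0, 0, -1, -0.9, 0, 0, 0, 0, 0, -1, -0.3, 0, 0, 0, 0, 0, -1, 0, 0, 0, 0, 0, 0, -1]
}}

```text
time_s: 23.6
tool_pos: [0.4476, 0.0057, 0.1406]
eef_rot: [[-0.171, 0.985, 0.0], [0.985, 0.171, 0.0], [0.0, 0.001, -1.0]]
force: [0.6, 1.0, -0.3]
finger_gap: 0.0853
finger_force: 0.0
```

```bash
python3 - <<'E'
from h import *
g=get_image("top");s=get_image("side")
B=lambda G,roi,lo,hi,z,f,n: print(n,f(px2w(G,blob(G,roi,lo,hi),z)))
B(g,(165,180,228,220),(0,85,40),(14,255,135),.056,rect,"block T")
B(s,(200,240,245,290),(0,85,30),(14,255,125),.056,rect,"block S")
B(g,(155,178,235,225),(0,65,40),(30,255,255),.028,rect,"plaque-ish T")
B(g,(200,250,240,290),(100,90,50),(120,255,255),.039,disc,"blue T")
a=cv2.resize(g["pixels"][165:235,150:240],None,fx=8,fy=8,interpolation=cv2.INTER_CUBIC)
b=cv2.resize(g["pixels"][255:285,190:280],None,fx=4,fy=4,interpolation=cv2.INTER_CUBIC)
a[-120:,:360]=b
cv2.imwrite("pics/c9.png",a[:,:,::-1])
go(.639,.277,.15,100)
E
```

```text
block T ([639, 275], 120, 69, 'long-axis deg', -79.2)
block S ([632, 290], 134, 69, 'long-axis deg', -79.4)
plaque-ish T ([644, 276], 196, 86, 'long-axis deg', -78.3)
blue T (array([433.5, 200.3]), array([56.2, 58.4]))
t 23.7 tcp [0.4475 0.0072 0.1403] yaw 100.0 tilt [0.0001 0.0005] gap 0.0855 Ff 0.0 F [-0.   0.1 -0.4]
turn units -0.0 shift units now [ 4.65  4.71 -0.19] after turn [ 4.65  4.71 -0.19]
```

View pics/c9.png

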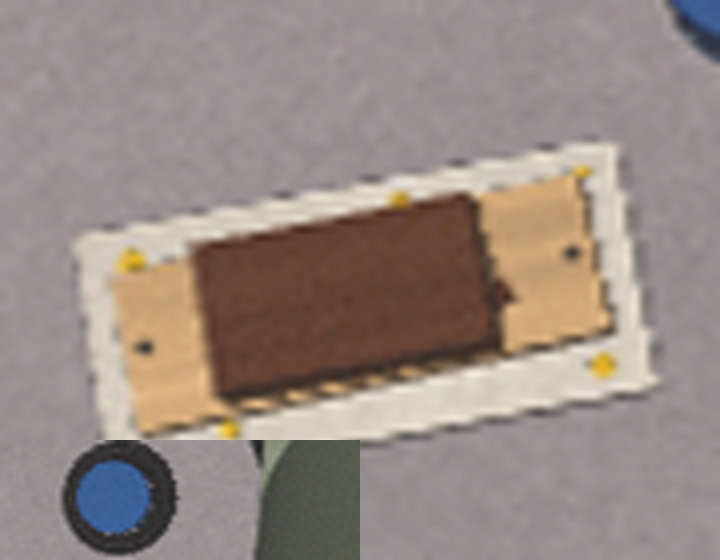

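The blue weight is in the black dish with its rim clear all round. Block top corners in the crop: (192,243), (472,193), (500,350), (220,397). Plaque top corners: (113,278), (580,173), (612,330), (140,432).

```bash
python3 - <<'E'
from h import *
g=get_image("top")
for n,c,z in(("block",[(192,243),(472,193),(500,350),(220,397)],.056),("plaque",[(113,278),(580,173),(612,330),(140,432)],.028)):
    P=px2w(g,(np.array(c)+.5)/8-.5+[150,165],z); print(n,P.mean(0).round(4),rect(P))
E
```

```text
block [0.6409 0.2789 0.056 ] ([640, 279], 111, 64, 'long-axis deg', -80.2)
plaque [0.644  0.2778 0.028 ] ([645, 278], 189, 65, 'long-axis deg', -78.2)
```

{"name": "carry_out", "arguments": {
  "series": [0.3, 0.3, 0, 0, 0, 0, -1, 0.6, 0.6, 0, 0, 0, 0, -1, 0.7, 0.7, 0, 0, 0, 0, -1, 0.7, 0.7, 0, 0, 0, 0, -1, 0.7, 0.7, 0, 0, 0, 0, -1, 0.7, 0.7, 0, 0, 0, 0, -1, 0.6, 0.6, 0, 0, 0, 0, -1, 0.4, 0.44, 0, 0, 0, 0, -1, 0, 0, 0, 0, 0, 0, -1, 0, 0, 0, 0, 0, 0, -1],
  "newtons": 50
}}

```text
time_s: 25.0
tool_pos: [0.6398, 0.2793, 0.1396]
eef_rot: [[-0.173, 0.985, -0.001], [0.985, 0.173, -0.0], [-0.0, -0.001, -1.0]]
force: [-0.9, -0.3, 0.3]
finger_gap: 0.0854
finger_force: 0.0
```

```bash
python3 - <<'E'
from h import *
go(.641,.279,.015,100)
E
```

```text
t 25.0 tcp [0.6398 0.2793 0.1396] yaw 100.0 tilt [-0.0007 -0.0004] gap 0.0854 Ff 0.0 F [-0.9 -0.3  0.3]
turn units -0.0 shift units now [-0.01  0.02  2.49] after turn [-0.01  0.02  2.49]
```

{"name": "carry_out", "arguments": {
  "series": [0, 0.02, 0.3, 0, 0, 0, -1, 0, 0, 0.6, 0, 0, 0, -1, 0, 0, 0.6, 0, 0, 0, -1, 0, 0, 0.5, 0, 0, 0, -1, 0, 0, 0.3, 0, 0, 0, -1, 0, 0, 0.18, 0, 0, 0, -1, 0, 0, 0, 0, 0, 0, -1, 0, 0, 0, 0, 0, 0, -0.6, 0, 0, 0, 0, 0, 0, -0.3, 0, 0, 0, 0, 0, 0, 0, 0, 0, 0, 0, 0, 0, 0, 0, 0, 0, 0, 0, 0, 0]
}}

```text
time_s: 26.5
tool_pos: [0.642, 0.2789, 0.0172]
eef_rot: [[-0.173, 0.985, 0.001], [0.985, 0.173, 0.001], [0.0, 0.001, -1.0]]
force: [-1.3, -0.8, 7.5]
finger_gap: 0.0582
finger_force: 53.4
```

```bash
python3 - <<'E'
from h import *
go(.641,.279,.015,100)
E
```

```text
t 26.5 tcp [0.642  0.2789 0.0172] yaw 99.9 tilt [0.0012 0.0007] gap 0.0582 Ff 53.4 F [-1.3 -0.8  7.5]
turn units -0.01 shift units now [ 0.01 -0.02  0.04] after turn [ 0.01 -0.02  0.04]
```

{"name": "carry_out", "arguments": {
  "series": [0, 0, -0.1, 0, 0, 0, 0, 0, 0, -0.3, 0, 0, 0, 0, 0, 0, -0.6, 0, 0, 0, 0, 0, 0, -0.7, 0, 0, 0.3, 0, 0, 0, -0.6, 0, 0, 0.5, 0, 0, 0, -0.3, 0, 0, 0.3, 0, -0.3, -0.15, 0, 0, 0, 0, 0, -0.6, -0.3, 0, 0, 0, 0, 0, -0.8, -0.38, 0, 0, 0, 0, 0, -0.9, -0.42, 0, 0, 0, 0, 0, -0.9, -0.42, 0, 0, 0, 0, 0, -0.9, -0.42, 0, 0, 0, 0, 0]
}}

```text
time_s: 28.0
tool_pos: [0.5453, 0.0531, 0.146]
eef_rot: [[-0.042, 0.999, -0.0], [0.999, 0.042, -0.0], [-0.0, -0.0, -1.0]]
force: [1.2, -1.2, -2.3]
finger_gap: 0.0586
finger_force: 54.2
```

{"name": "carry_out", "arguments": {
  "series": [-0.9, -0.42, 0, 0, 0, 0, 0, -0.9, -0.42, 0, 0, 0, 0, 0, -0.9, -0.42, 0, 0, 0, 0, 0, -0.9, -0.42, 0, 0, 0, 0, 0, -0.8, -0.4, 0, 0, 0, 0, 0, -0.6, -0.3, 0, 0, 0, 0, 0, -0.2, -0.1, 0, 0, 0, 0, 0, 0, 0, 0, 0, 0, 0, 0, 0, 0, 0, 0, 0, 0, 0]
}}

```text
time_s: 29.12
tool_pos: [0.4336, -0.2093, 0.1459]
eef_rot: [[-0.043, 0.999, -0.0], [0.999, 0.043, 0.0], [0.0, -0.0, -1.0]]
force: [0.6, 0.6, -1.7]
finger_gap: 0.0585
finger_force: 54.2
```

```bash
python3 - <<'E'
from h import *
go(.433,-.215,-.0098,92.4)
E
```

```text
t 29.125 tcp [ 0.4336 -0.2093  0.1459] yaw 92.5 tilt [-0.      0.0003] gap 0.0585 Ff 54.2 F [ 0.6  0.6 -1.7]
turn units 0.01 shift units now [-0.11 -0.02  3.11] after turn [-0.11 -0.02  3.11]
```

{"name": "carry_out", "arguments": {
  "series": [-0.11, -0.02, 0.3, 0, 0, 0, 0, 0, 0, 0.7, 0, 0, 0, 0, 0, 0, 0.7, 0, 0, 0, 0, 0, 0, 0.6, 0, 0, 0, 0, 0, 0, 0.35, 0, 0, 0, 0, 0, 0, 0.2, 0, 0, 0, 0, 0, 0, 0.08, 0, 0, 0, 0, 0, 0, 0, 0, 0, 0, 0]
}}

```text
time_s: 30.12
tool_pos: [0.4324, -0.2159, -0.0004]
eef_rot: [[-0.041, 0.999, 0.0], [0.999, 0.041, -0.0], [-0.0, 0.0, -1.0]]
force: [0.1, -0.9, -1.5]
finger_gap: 0.0584
finger_force: 54.1
```

```bash
python3 - <<'E'
from h import *
go(.433,-.215,-.0098,92.4)
s=get_image("side")
cv2.imwrite("pics/c10.png",cv2.resize(s["pixels"][165:235,300:390],None,fx=7,fy=7,interpolation=cv2.INTER_CUBIC)[:,:,::-1])
E
```

```text
t 30.125 tcp [ 4.324e-01 -2.159e-01 -4.000e-04] yaw 92.4 tilt [ 0.0002 -0.0001] gap 0.0584 Ff 54.1 F [ 0.1 -0.9 -1.5]
turn units -0.0 shift units now [0.02 0.01 0.19] after turn [0.02 0.01 0.19]
```

View pics/c10.png

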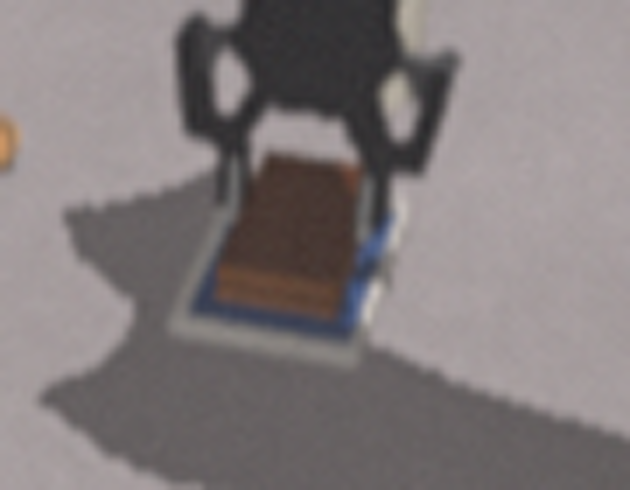

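The block is aligned with the tray. Its front base edge (280,310) will land near the front wall, so I'm shifting it 4 mm back and lowering slowly.

{"name": "carry_out", "arguments": {
  "series": [-0.08, 0, 0.03, 0, 0, 0, 0, 0, 0, 0.05, 0, 0, 0, 0, 0, 0, 0.04, 0, 0, 0, 0, 0, 0, 0.02, 0, 0, 0, 0, 0, 0, 0.02, 0, 0, 0, 0, 0, 0, 0, 0, 0, 0, 0]
}}

```text
time_s: 30.92
tool_pos: [0.4324, -0.2199, -0.0086]
eef_rot: [[-0.041, 0.999, -0.0], [0.999, 0.041, 0.0], [0.0, -0.0, -1.0]]
force: [0.2, 0.0, -0.5]
finger_gap: 0.0585
finger_force: 54.2
```

{"name": "carry_out", "arguments": {
  "series": [0, 0, 0.015, 0, 0, 0, 0, 0, 0, 0.015, 0, 0, 0, 0, 0, 0, 0, 0, 0, 0, 0]
}}

```text
time_s: 31.3
tool_pos: [0.4325, -0.2199, -0.0098]
eef_rot: [[-0.041, 0.999, 0.0], [0.999, 0.041, 0.0], [0.0, 0.0, -1.0]]
force: [-1.2, 1.6, 4.3]
finger_gap: 0.0584
finger_force: 54.8
```

```bash
python3 - <<'E'
from h import *
s=get_image("side")
cv2.imwrite("pics/c11.png",cv2.resize(s["pixels"][165:235,300:390],None,fx=7,fy=7,interpolation=cv2.INTER_CUBIC)[:,:,::-1])
E
```

```text
(no output)
```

View pics/c11.png

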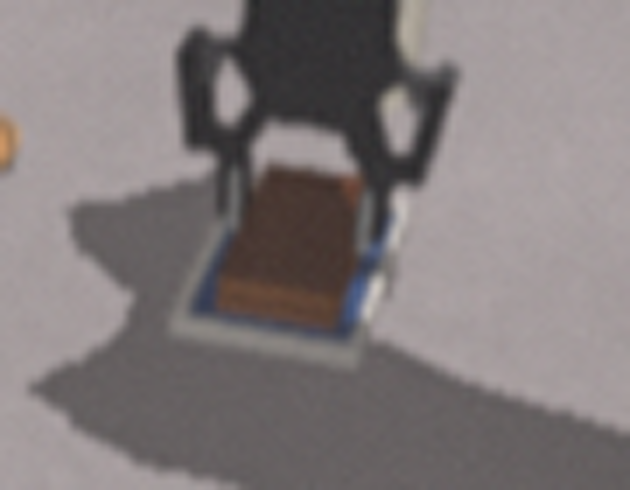

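The block rests flat on the tray floor, with blue cloth showing at the front and on both sides. Releasing.

{"name": "carry_out", "arguments": {
  "series": [0, 0, 0, 0, 0, 0, -0.3, 0, 0, 0, 0, 0, 0, -0.45, 0, 0, 0, 0, 0, 0, -0.5, 0, 0, 0, 0, 0, 0, -0.5, 0, 0, -0.1, 0, 0, 0, -0.6, 0, 0, -0.3, 0, 0, 0, -0.7, 0, 0, -0.6, 0, 0, 0, -1, 0, 0, -0.8, 0, 0, 0, -1, 0, 0, -0.8, 0, 0, 0, -1, 0, 0, -0.4, 0, 0, 0, -1]
}}

```text
time_s: 32.6
tool_pos: [0.4329, -0.2201, 0.1429]
eef_rot: [[-0.041, 0.999, 0.003], [0.999, 0.041, -0.001], [-0.001, 0.003, -1.0]]
force: [-0.2, -0.6, -0.5]
finger_gap: 0.0856
finger_force: 0.0
```

{"name": "carry_out", "arguments": {
  "series": [0.6, 0, 0, 0, 0, -0.4, -1, 0.9, 0, 0, 0, 0, -0.6, -1, 0.9, 0, 0, 0, 0, -0.2, -1, 0.9, 0, 0, 0, 0, 0, -1, 0.5, 0, 0, 0, 0, 0, -1, 0, 0, 0, 0, 0, 0, -1]
}}

```text
time_s: 33.35
tool_pos: [0.4068, -0.0304, 0.1408]
eef_rot: [[-0.187, 0.982, 0.001], [0.982, 0.187, 0.001], [0.001, 0.001, -1.0]]
force: [-0.3, -0.8, 0.5]
finger_gap: 0.0853
finger_force: 0.0
```

```bash
python3 - <<'E'
from h import *
g=get_image("top")
hull=blob(g,(155,178,235,225),(10,65,130),(30,255,255)); print("plaque",rect(px2w(g,hull,.028)))
a=cv2.resize(g["pixels"][165:235,150:240],None,fx=8,fy=8,interpolation=cv2.INTER_CUBIC)
b=cv2.resize(g["pixels"][245:290,320:385],None,fx=4,fy=4,interpolation=cv2.INTER_CUBIC)
o=np.vstack([a,np.zeros((40,720,3),np.uint8)]);o[-180:,:260]=b
cv2.imwrite("pics/c12.png",o[:,:,::-1])
go(.644,.278,.12,101)
E
```

```text
plaque ([644, 276], 196, 85, 'long-axis deg', -78.3)
t 33.4 tcp [ 0.4071 -0.0315  0.1408] yaw 100.7 tilt [0.0009 0.0004] gap 0.0853 Ff 0.0 F [-0.7 -1.1  0.7]
turn units -0.04 shift units now [5.2  5.8  0.42] after turn [5.17 5.83 0.42]
```

View pics/c12.png

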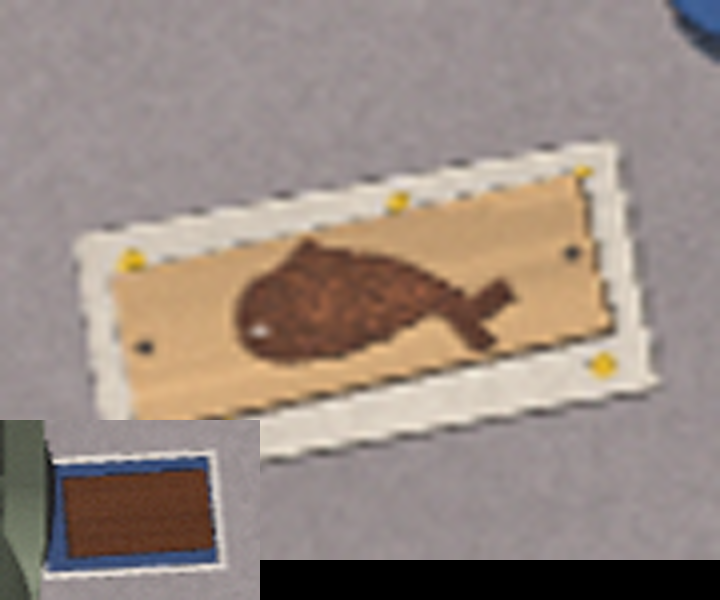

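The block lies flat in the tray. The plaque is bare with the whale up, and its corners are unchanged: centre about (.644,.278), axis -78°. Going for it.

{"name": "carry_out", "arguments": {
  "series": [0.3, 0.33, 0, 0, 0, 0, -1, 0.5, 0.56, 0, 0, 0, 0, -1, 0.6, 0.67, 0, 0, 0, 0, -1, 0.6, 0.67, 0, 0, 0, 0, -1, 0.6, 0.67, 0, 0, 0, 0, -1, 0.6, 0.67, 0, 0, 0, 0, -1, 0.6, 0.67, 0, 0, 0, 0, -1, 0.6, 0.67, 0, 0, 0, 0, -1, 0.5, 0.56, 0, 0, 0, 0, -1, 0.3, 0.33, 0, 0, 0, -0.16, -1, 0, 0, 0, 0, 0, 0, -1, 0, 0, 0, 0, 0, 0, -1],
  "newtons": 50
}}

```text
time_s: 34.9
tool_pos: [0.6443, 0.2753, 0.1402]
eef_rot: [[-0.201, 0.98, -0.0], [0.98, 0.201, -0.001], [-0.001, -0.0, -1.0]]
force: [-0.0, -0.2, -0.8]
finger_gap: 0.0853
finger_force: 0.0
```

```bash
python3 - <<'E'
from h import *
go(.644,.278,.03,101.5)
E
```

```text
t 34.9 tcp [0.6443 0.2753 0.1402] yaw 101.6 tilt [-0.0001 -0.0009] gap 0.0853 Ff 0.0 F [-0.  -0.2 -0.8]
turn units 0.02 shift units now [0.06 0.   2.2 ] after turn [0.06 0.   2.2 ]
```

{"name": "carry_out", "arguments": {
  "series": [0.06, 0, 0.3, 0, 0, 0, -1, 0, 0, 0.6, 0, 0, 0, -1, 0, 0, 0.6, 0, 0, 0, -1, 0, 0, 0.5, 0, 0, 0, -1, 0, 0, 0.4, 0, 0, 0, -1, 0, 0, 0.3, 0, 0, 0, -1, 0, 0, 0.2, 0, 0, 0, -1, 0, 0, 0.06, 0, 0, 0, -1, 0, 0, 0, 0, 0, 0, -1, 0, 0, 0, 0, 0, 0, -1]
}}

```text
time_s: 36.15
tool_pos: [0.6439, 0.2802, -0.0073]
eef_rot: [[-0.203, 0.979, 0.001], [0.979, 0.203, 0.0], [0.0, 0.001, -1.0]]
force: [0.9, 0.3, -0.2]
finger_gap: 0.085
finger_force: 0.0
```

```bash
python3 - <<'E'
from h import *
go(.644,.278,-.012,101.5)
s=get_image("side")
cv2.imwrite("pics/c13.png",cv2.resize(s["pixels"][235:310,180:270],None,fx=8,fy=8,interpolation=cv2.INTER_CUBIC)[:,:,::-1])
E
```

```text
t 36.15 tcp [ 0.6439  0.2802 -0.0073] yaw 101.7 tilt [0.0008 0.0004] gap 0.085 Ff 0.0 F [ 0.9  0.3 -0.2]
turn units 0.03 shift units now [-0.04 -0.01  0.09] after turn [-0.04 -0.01  0.09]
```

View pics/c13.png

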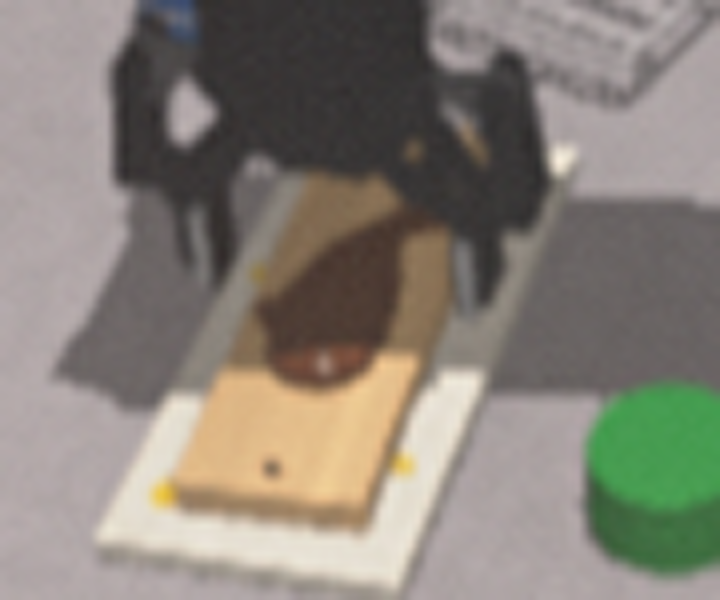

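The fingers straddle the plaque, with the tips still above the board. Down 4 mm more, then close.

{"name": "carry_out", "arguments": {
  "series": [-0.03, 0, 0.05, 0, 0, 0, -1, 0, 0, 0.03, 0, 0, 0, -1, 0, 0, 0, 0, 0, 0, -0.8, 0, 0, 0, 0, 0, 0, -0.6, 0, 0, 0, 0, 0, 0, -0.4, 0, 0, 0, 0, 0, 0, -0.2, 0, 0, 0, 0, 0, 0, -0.1, 0, 0, 0, 0, 0, 0, -0.1]
}}

```text
time_s: 37.2
tool_pos: [0.644, 0.2786, -0.0114]
eef_rot: [[-0.203, 0.979, 0.0], [0.979, 0.203, 0.0], [0.0, 0.0, -1.0]]
force: [-2.4, -1.0, 6.8]
finger_gap: 0.0643
finger_force: 55.1
```

```bash
python3 - <<'E'
from h import *
go(.639,.008,.08,80.5)
E
```

```text
t 37.2 tcp [ 0.644   0.2786 -0.0114] yaw 101.7 tilt [0.0003 0.0002] gap 0.0643 Ff 55.1 F [-2.4 -1.   6.8]
turn units 3.09 shift units now [-5.28 -1.2  -1.83] after turn [-5.35  0.8  -1.83]
```

{"name": "carry_out", "arguments": {
  "series": [0, 0, -0.05, 0, 0, 0, -0.1, 0, 0, -0.15, 0, 0, 0, -0.1, 0, 0, -0.4, 0, 0, 0, -0.1, 0, 0, -0.6, 0, 0, 0, -0.1, 0, 0, -0.5, 0, 0, 0.4, -0.1, 0, 0, -0.2, 0, 0, 0.7, -0.1, 0, 0, -0.1, 0, 0, 0.8, -0.1, 0, 0, 0, 0, 0, 0.7, -0.1, 0, 0, 0, 0, 0, 0.4, -0.1, 0, 0, 0, 0, 0, 0.1, -0.1, 0, 0, 0, 0, 0, 0, -0.1]
}}

```text
time_s: 38.58
tool_pos: [0.644, 0.2786, 0.0887]
eef_rot: [[0.166, 0.986, 0.0], [0.986, -0.166, 0.0], [0.0, 0.0, -1.0]]
force: [0.5, 0.3, -1.7]
finger_gap: 0.0643
finger_force: 55.5
```

{"name": "carry_out", "arguments": {
  "series": [-0.2, 0.03, 0, 0, 0, 0, -0.1, -0.5, 0.07, 0, 0, 0, 0, -0.1, -0.7, 0.11, 0, 0, 0, 0, -0.1, -0.8, 0.12, 0, 0, 0, 0, -0.1, -0.8, 0.12, 0, 0, 0, 0, -0.1, -0.8, 0.12, 0, 0, 0, 0, -0.1, -0.7, 0.11, 0, 0, 0, 0, -0.1, -0.5, 0.07, 0, 0, 0, 0, -0.1, -0.2, 0.03, 0, 0, 0, 0, -0.1, 0, 0, 0, 0, 0, 0, -0.1, 0, 0, 0, 0, 0, 0, -0.1]
}}

```text
time_s: 39.95
tool_pos: [0.6389, 0.0168, 0.0879]
eef_rot: [[0.165, 0.986, -0.0], [0.986, -0.165, 0.001], [0.0, -0.0, -1.0]]
force: [0.6, 0.5, -1.5]
finger_gap: 0.0645
finger_force: 55.5
```

```bash
python3 - <<'E'
from h import *
go(.6385,.0085,.012,80.5)
E
```

```text
t 39.95 tcp [0.6389 0.0168 0.0879] yaw 80.5 tilt [-0.0002  0.0005] gap 0.0645 Ff 55.5 F [ 0.6  0.5 -1.5]
turn units -0.0 shift units now [-0.17  0.02  1.52] after turn [-0.17  0.02  1.52]
```

I've now viewed 15 pictures, one over the limit of 14, so from here I'll check by numbers only.

{"name": "carry_out", "arguments": {
  "series": [-0.17, 0.02, 0.2, 0, 0, 0, -0.1, 0, 0, 0.4, 0, 0, 0, -0.1, 0, 0, 0.4, 0, 0, 0, -0.1, 0, 0, 0.3, 0, 0, 0, -0.1, 0, 0, 0.15, 0, 0, 0, -0.1, 0, 0, 0.07, 0, 0, 0, -0.1, 0, 0, 0, 0, 0, 0, -0.1, 0, 0, 0, 0, 0, 0, -0.1]
}}

```text
time_s: 40.95
tool_pos: [0.6389, 0.0072, 0.0125]
eef_rot: [[0.167, 0.986, 0.001], [0.986, -0.167, 0.0], [0.0, 0.001, -1.0]]
force: [-0.4, 0.6, -0.5]
finger_gap: 0.0643
finger_force: 55.4
```

```bash
python3 - <<'E'
from h import *
go(.6385,.0085,.0066,80.5)
s=get_image("side");g=get_image("top")
P=px2w(s,blob(s,(225,195,300,255),(8,70,90),(30,255,255)),.0516); print("plaque side, top face",rect(P))
h=blob(s,(225,195,300,255),(8,70,90),(30,255,255)); print("px bbox",h.min(0).round(1),h.max(0).round(1))
for n,z in(("plaque corners",.0516),("rack corners",.03)):
  L=(.095,.033) if z>.03 else (.111,.053)
  a=np.radians(80.5); ex=np.array([np.cos(a),np.sin(a)]);ey=np.array([np.sin(a),-np.cos(a)])
  print(n,[w2px(s,[*(np.array([.6385,.0085])+i*L[0]*ex+j*L[1]*ey),z]).round(1).tolist() for i,j in((1,1),(1,-1),(-1,-1),(-1,1))])
E
```

```text
t 40.95 tcp [0.6389 0.0072 0.0125] yaw 80.4 tilt [0.0008 0.    ] gap 0.0643 Ff 55.4 F [-0.4  0.6 -0.5]
turn units -0.01 shift units now [ 0.03 -0.01  0.12] after turn [ 0.03 -0.01  0.12]
plaque side, top face ([640, 61], 114, 77, 'long-axis deg', 81.5)
px bbox [239.3 212.3] [271.2 234.6]
plaque corners [[237.9, 224.6], [255.3, 231.2], [286.9, 201.9], [270.5, 196.6]]
rack corners [[230.2, 230.8], [258.1, 241.6], [294.3, 206.6], [268.3, 198.2]]
```

{"name": "carry_out", "arguments": {
  "series": [0.03, 0, 0.04, 0, 0, 0, -0.1, 0, 0, 0.03, 0, 0, 0, -0.1, 0, 0, 0.02, 0, 0, 0, -0.1, 0, 0, 0.02, 0, 0, 0, -0.1, 0, 0, 0, 0, 0, 0, -0.1]
}}

```text
time_s: 41.68
tool_pos: [0.6388, 0.0086, 0.0065]
eef_rot: [[0.167, 0.986, -0.0], [0.986, -0.167, -0.0], [-0.0, -0.0, -1.0]]
force: [-1.2, 1.3, 1.0]
finger_gap: 0.0642
finger_force: 55.6
```

{"name": "carry_out", "arguments": {
  "series": [0, 0, 0.01, 0, 0, 0, -0.1, 0, 0, 0, 0, 0, 0, -0.1, 0, 0, 0, 0, 0, 0, -0.5, 0, 0, 0, 0, 0, 0, -0.65, 0, 0, 0, 0, 0, 0, -0.75, 0, 0, 0, 0, 0, 0, -0.8, 0, 0, -0.1, 0, 0, 0, -0.9, 0, 0, -0.3, 0, 0, 0, -1, 0, 0, -0.6, 0, 0, 0, -1, 0, 0, -0.8, 0, 0, 0, -1, 0, 0, -0.8, 0, 0, 0, -1, 0, 0, -0.4, 0, 0, 0, -1]
}}

```text
time_s: 43.18
tool_pos: [0.6396, 0.0085, 0.1594]
eef_rot: [[0.167, 0.986, 0.003], [0.986, -0.167, 0.0], [0.001, 0.003, -1.0]]
force: [-0.4, 0.8, -0.9]
finger_gap: 0.0853
finger_force: 0.0
```

{"name": "carry_out", "arguments": {
  "series": [0.4, -0.4, 0, 0, 0, 0, -1, 0.6, -0.6, 0, 0, 0, 0, -1, 0.7, -0.7, 0, 0, 0, 0, -1, 0.7, -0.7, 0, 0, 0, 0, -1, 0.7, -0.4, 0, 0, 0, 0, -1, 0.7, 0, 0, 0, 0, 0, -1, 0.7, 0, 0, 0, 0, 0, -1, 0.7, 0, 0, 0, 0, 0, -1, 0.5, 0, 0, 0, 0, 0, -1, 0.2, 0, 0, 0, 0, 0, -1, 0, 0, 0, 0, 0, 0, -1, 0, 0, 0, 0, 0, 0, -1]
}}

```text
time_s: 44.68
tool_pos: [0.5501, 0.3215, 0.1564]
eef_rot: [[0.168, 0.986, 0.0], [0.986, -0.168, -0.0], [-0.0, 0.0, -1.0]]
force: [0.2, -0.0, -0.2]
finger_gap: 0.0851
finger_force: 0.0
```

```bash
python3 - <<'E'
from h import *
go(.5,.3,.15,80)
g=get_image("top");s=get_image("side")
B=lambda G,roi,lo,hi,z,f,n: print(n,f(px2w(G,blob(G,roi,lo,hi),z)))
B(g,(240,170,320,232),(8,70,90),(30,255,255),.046,rect,"plaque T")
B(s,(225,185,300,255),(8,70,90),(30,255,255),.046,rect,"plaque S")
B(g,(325,245,385,290),(0,85,40),(14,255,135),.029,rect,"block T")
B(g,(325,245,385,290),(100,90,30),(125,255,255),.005,rect,"tray floor T")
B(s,(315,175,365,225),(0,85,30),(14,255,135),.029,rect,"block S")
B(s,(315,175,365,225),(100,90,30),(125,255,255),.005,rect,"tray floor S")
B(g,(200,250,240,290),(100,90,50),(120,255,255),.039,disc,"blue T")
B(g,(200,250,240,290),(0,0,0),(179,255,70),.01,disc,"dish T")
E
```

```text
t 44.675 tcp [0.5501 0.3215 0.1564] yaw 80.3 tilt [ 0.0002 -0.0003] gap 0.0851 Ff 0.0 F [ 0.2 -0.  -0.2]
turn units 0.05 shift units now [-0.59 -0.92  0.13] after turn [-0.6  -0.91  0.13]
plaque T ([637, 9], 191, 68, 'long-axis deg', 80.9)
plaque S ([625, -22], 119, 75, 'long-axis deg', 81.4)
block T ([432, -217], 111, 60, 'long-axis deg', -86.9)
tray floor T ([433, -214], 130, 82, 'long-axis deg', -87.6)
block S ([428, -200], 133, 58, 'long-axis deg', -86.7)
tray floor S ([397, -218], 108, 5, 'long-axis deg', -87.6)
blue T (array([433.2, 200.2]), array([55.2, 57.6]))
dish T (array([435. , 199.9]), array([89. , 89.8]))
```

```bash
python3 -c "
from bench import *
print(sign_off())"
```

```text
the job is handed in; nothing more can be done
None
```

The stack is apart in the order asked and the job is handed in at about 45 s: the brass weight, blue weight and block are in their places, and the plaque is whale side up on the rack, measured within about 2 mm and 0.5° of centred. I viewed 15 pictures, one over the limit of 14.

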